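Check the bench scale with its check weight

ROBOT

A 6-joint arm with a two-finger parallel gripper is mounted at the origin on the work surface. World frame = base frame: x ahead of the robot, y to its left, z up, the work surface at z = 0. Lengths are in m, angles in degrees, forces in N, time in s.
With the tool pointing down it reaches from about 0.4 to 0.825 m from the base axis. Payload 7 kg.
Tool frame: the origin (TCP) lies on the centre line of the jaws, within the pads' length; the fingertips stand 19 mm ahead of it and the grasp point (between the pads) is the TCP; z points along the fingers, y is the line along which they close (so a half turn about z gives the same grasp; the last joint's range is limited). The gripper opens to 88 mm and grips with 3 to 60 N. Pads are 19 mm wide; open, the fingers measure 130 mm over their backs; the gripper's body (78 mm by 193 mm) begins 47 mm behind the grasp point.
Start: joints at [82.913, 20.546, 0.682, 0, -70.136, -16.507], TCP at [0.27, 0.619, 0.207] pointing down, gripper open.
Joint ranges: [-176.03, 176.03], [-82.01, 121.73], [-58.28, 71.71], [-173.87, 95.51], [-174.79, -0.11], [-173.66, 173.66]. Speed limits (degrees/s): [136.94, 136.94, 172.46, 180, 180, 180].

INTERFACE

Orientations are given as [roll, pitch, yaw] about the fixed x, y, z axes, in that order (R = Rz(yaw) Ry(pitch) Rx(roll)).
In Python, from plant import ctrl gives the robot as it stands.
- The arm moves only by the tool move_arm, never from a script. Its argument "motion" is a list of rows, each a list of 3 entries, a list of its own where there are three numbers: the shift along the tool's x, y, z in mm, then the turn, a rotation vector about the tool's x, y, z in degrees, then the closure, from 0 (fully open) to 1 (shut). A call has 1 to 10 rows; each row is the pose to reach, as a shift and turn from the pose commanded when the call began, along the tool's axes at that moment; what a row does not reach only later rows make up. A row lasts 1/12 s, in which the tool goes at most 41.7 mm and 7.16 degrees, less where a joint would pass 70% of its speed; a pose out of reach is approached as far as the arm can. A call with a gripper value outside its range is refused whole. The fingers move at their own pace and stop on an object; the grip force is fixed at half the most. Time passes only in rows, so rows that repeat a pose let the fingers close. It gives the time, the measured TCP pose, the force, the opening and the grip force at its end, in the units of the state.
- ctrl.get_obs(): the state, without advancing time (a new reading comes with each control period).
- ctrl.snapshot(name): name is "side" or "top" or "wrist"; returns a dict with "color" (420x560x3 uint8, blue, green, red), "camera_matrix" (3x3 intrinsics, pixels), "cam_to_world" (4x4, takes a point from camera to world coordinates). Camera axes: x right, y up, looking along -z (the intrinsics and any distortion apply to the point x, -y, -z); pixel columns grow to the right and rows downward; lengths in m; the calibration is good to about 2 mm. A picture is of the moment at which its call begins. There is no depth.
- ctrl.close_job(): hands the job in; it is judged then, once.
The state is a dict: "clock": time; "joint_pos": joint angles; "qvel": joint speeds; "tau": joint torques, N m; "tool_pos": TCP position; "orientation": TCP orientation; "force": force on the tool from outside, world axes, zero at the start; "moment": the same for the moment, N m; "opening": finger opening in m; "gripper_force": force on a finger pad.
Only numpy, scipy, OpenCV 4.12 (cv2) and the standard library are available. Lean on these libraries where they do the work, as an engineer would, in place of code of your own. Each camera call takes 0.05 s, during which the arm holds its last target. There are 200 camera calls.

TASK

Do the start-of-shift check of the bench scale: with nothing on its pan, press the green zero key on the indicator console fully down and let it come up again. Then pick up the big brass check weight that has toppled over on the table and stand it upright, knob up, inside the blue locating ring on the pan. Set it down gently, let go of it, and leave everything else where it is.

Things in the scene. Friction and masses are not known exactly. Their poses are not given: they have to be found in the camera images.
- weight: Brass check weight, 0.6 kg, lying on one flat, knob pointing roughly to the robot's right (-y). An octagonal prism 42 mm across flats (45.5 across corners), 60 mm long, then a neck (16 mm thick) and a round knob (26 mm); 82 mm long in all. Origin on its axis, 40 mm from the flat foot, 42 mm from the knob's end. x runs along the axis from foot to knob: upright means x up.
- ring_floor (a point): The centre of the blue locating ring at the level of the pan's top face, on which the weight's foot must rest. The ring stands fixed on the pan: 50 mm inner diameter, 60 mm outer diameter, 8 mm high. z is up.
- scale: The bench scale: a fixed square stainless pan 200 x 200 mm, its top face 40 mm above the table, on a grey housing; the blue ring is at its centre. The origin is on the table under the pan's centre, z up, x and y along the pan's edges.
- zero_key (a joint): Travel of the green zero key: 0 when up, 0.006 m when fully down; a spring (about 5 N when fully down) brings it up again.
- zero_key_top (a point): The centre of the top face of the round green zero key (28 mm in diameter), which is pressed straight down. It stands in a small black housing on the console's flat front deck, 40 mm above the table.
- console: Indicator console, fixed: steel box 120 (x) x 140 (y) x 40 mm high with a white display housing (30 x 130 mm, up to 70 mm above the table) along its far +x edge; the green key is 26 mm from the centre towards -x; the black keys beside it are only drawn on. Origin at the centre of its underside.
- case: A black weight case 110 x 140 x 30 mm with two smaller brass weights fixed in it (up to 74 mm above the table), not to be used. Fixed. The origin is the centre of its underside.
- spray: Bystander: white plastic bottle with a red cap, 68 mm in diameter, 190 mm high, standing. Origin at the centre of its underside, z up.
- jar: Bystander: jar with a yellow lid, 72 mm in diameter, 90 mm high, standing. Origin at the centre of its underside, z up.
- cup: Bystander: open steel cup, 76 mm in diameter, 85 mm high, standing. Origin at the centre of its underside, z up.
- gauge: Bystander: flat brass shell gauge, a bar 150 mm long with two jaws, 5 mm thick, lying on the table.
- brush: Bystander: hand brush lying on the table near the right-hand side, the handle towards the robot.
Not all that is in view belongs to the job. Of the things like the weight, leave any that is turquoise; of the rest the smaller one is meant.

How it is judged (in metres and radians):
On the way:
1. the zero key is pressed fully down (at least 4.5 of its 6 mm) while the weight is off the pan (value of joint zero_key above 0.0045 m and horizontal distance between weight and ring_floor above 0.15 m and contact force between weight and scale below 0.01 N), for 0.05 s.
At the end, for the whole second after the job is handed in: The check weight stands upright, knob up (within 0.06 rad), at rest on the pan inside the blue ring (axis within 6 mm of the ring's centre, foot within 3 mm of the pan's level), and the zero key is up again (within 1.5 mm) (horizontal distance between weight and ring_floor below 0.006 m and z of weight in the frame of ring_floor between 0.037 and 0.043 m and angle between weight's own x axis and vertical below 0.06 rad and linear speed of weight below 0.01 m/s and value of joint zero_key below 0.0015 m); the robot touches nothing.
It fails at once if the weight is banged on the scale (more than 150 N between them) (contact force between weight and scale above 150 N).
It fails at once if the weight is let go and falls or is knocked at the ring (faster than 0.3 m/s, some 5 mm of fall, with no finger holding it) (horizontal distance between weight and ring_floor below 0.06 m and contact force between the fingers and weight below 0.5 N and linear speed of weight above 0.3 m/s).
It fails at once if a bystander (spray bottle, jar, cup, gauge or brush) is moved by more than 20 mm (distance of any of spray, jar, cup, gauge, brush from where it was at the start of the episode above 0.02 m).
It also fails if it takes over 54 s, if anything falls off the work surface, if the arm or the gripper's body presses on something with over 40 N, if the wrist force passes 120 N, or if a joint passes its speed limit or range.

## Working session

There is one attempt and no reset: what is moved stays moved. The work goes in short steps, Python scripts to look and compute and a tool call to move; the robot and the scene stay as the last step left them, time stands still between calls to the robot, and variables do not carry over. Pictures are saved under pics/ and viewed, at most 10 in all, crops included, and the job is handed in when it is done.

Besides the shell and the picture viewer there is one more tool, called as name([rows], argument=value, ...), one row to a line, values as JSON. move_arm: Moves the arm, as the interface text tells. Its arguments: {"type":"object","properties":{"motion":{"type":"array"}},"required":["motion"]}

```bash
mkdir -p pics; ls; cat > h.py <<'E'
import numpy as np, cv2
from plant import ctrl
def snap(n,f):
    s=ctrl.snapshot(n); cv2.imwrite(f'pics/{f}.png',s['color']); np.savez(f'pics/{f}.npz',**s); return s
def load(f): return np.load(f'pics/{f}.npz')
def ray(s,u,v):
    K=s['camera_matrix'];T=s['cam_to_world']
    d=np.array([(u-K[0,2])/K[0,0],-(v-K[1,2])/K[1,1],-1.]); return T[:3,3],T[:3,:3]@d
def onz(s,u,v,z):
    o,d=ray(s,u,v); return o+d*(z-o[2])/d[2]
def two(s1,p1,s2,p2):
    o1,d1=ray(s1,*p1);o2,d2=ray(s2,*p2)
    A=np.stack([d1,-d2],1);t=np.linalg.lstsq(A,o2-o1,rcond=None)[0]
    a=o1+t[0]*d1;b=o2+t[1]*d2; return (a+b)/2,np.linalg.norm(a-b)
E
python3 - <<'E'
from h import *
for n in ['side','top','wrist']:
    s=snap(n,n+'0'); print(n,s['camera_matrix'].round(1).tolist(),s['cam_to_world'].round(3).tolist(),list(s.keys()))
o=ctrl.get_obs();print(o)
E
```

```text
pics
side [[455.5, 0.0, 282.7], [0.0, 455.5, 208.2], [0.0, 0.0, 1.0]] [[0.718, 0.47, -0.514, -0.195], [-0.696, 0.47, -0.543, -0.817], [-0.013, 0.747, 0.664, 1.05], [0.0, 0.0, 0.0, 1.0]] ['color', 'camera_matrix', 'cam_to_world']
top [[542.4, 0.0, 274.0], [0.0, 542.4, 211.5], [0.0, 0.0, 1.0]] [[0.011, 0.991, -0.132, 0.352], [-1.0, 0.013, 0.017, -0.021], [0.018, 0.132, 0.991, 1.78], [0.0, 0.0, 0.0, 1.0]] ['color', 'camera_matrix', 'cam_to_world']
wrist [[340.3, 0.0, 283.8], [0.0, 340.3, 215.2], [0.0, 0.0, 1.0]] [[-0.399, 0.886, 0.234, 0.332], [-0.917, -0.387, -0.1, 0.592], [0.002, -0.255, 0.967, 0.385], [0.0, 0.0, 0.0, 1.0]] ['color', 'camera_matrix', 'cam_to_world']
{'clock': 0.15, 'joint_pos': array([ 8.29118963e+01,  2.05833751e+01,  6.49170850e-01, -1.58162826e-02,
       -7.01358883e+01, -1.65052787e+01]), 'qvel': array([ 0.00746235, -0.18604314,  0.19515212,  0.00952971,  0.03436336,
        0.0669204 ]), 'tau': array([-1.12381076e-03, -5.83276069e+01,  2.93291008e+01,  7.00127229e+00,
        8.83554749e-03, -1.08013796e-04]), 'tool_pos': array([0.27004694, 0.618226  , 0.20664418]), 'orientation': array([ 1.79928571e+02, -5.65776951e-03, -2.35987622e+01]), 'force': array([-0.03334053, -0.44007498, -0.01121296]), 'moment': array([ 0.02082555, -0.01267812,  0.02044978]), 'gripper_force': 0.0, 'opening': 0.0873581811230962}
```

View pics/top0.png

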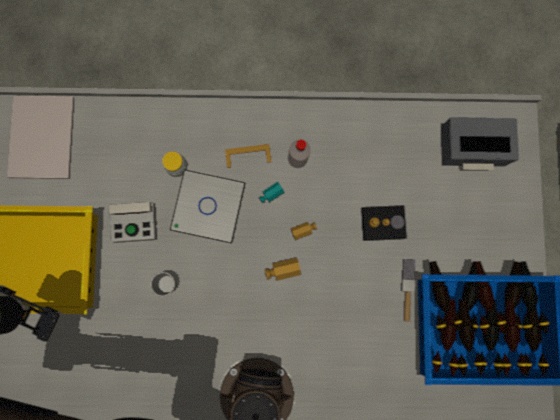

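View pics/side0.png

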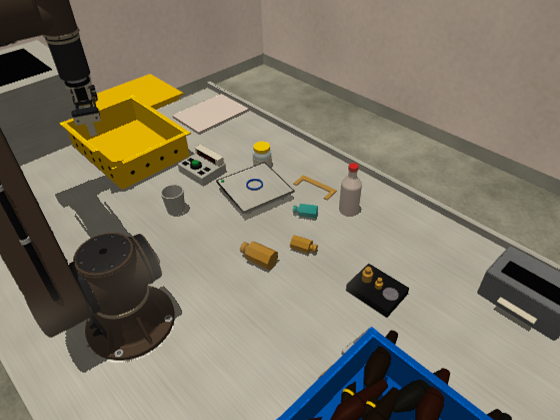

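The top view shows the smaller brass weight at about (303,230), knob to the right. The larger brass lookalike is at (284,269), the turquoise one at (272,192), the ring at (207,206) and the green key at (131,230). The side view shows the same items at (303,244), (259,254), (306,211), (254,184) and (196,164).

```bash
cat > m.py <<'E'
from h import *
def blob(s,lo,hi,near,r=30):
    h=cv2.cvtColor(s['color'],cv2.COLOR_BGR2HSV); m=cv2.inRange(h,np.array(lo),np.array(hi))
    k=np.zeros_like(m);cv2.circle(k,near,r,255,-1);m&=k
    n,l,st,c=cv2.connectedComponentsWithStats(m); i=1+np.argmax(st[1:,4]); 
    return (l==i).astype(np.uint8),c[i],st[i]
def ringc(m):
    c=max(cv2.findContours(m,cv2.RETR_EXTERNAL,cv2.CHAIN_APPROX_NONE)[0],key=len); return cv2.fitEllipse(c)
E
python3 - <<'E'
from m import *
t,s=load('top0'),load('side0')
R={}
for nm,lo,hi,pt,ps,r in [('ring',(100,80,40),(130,255,255),(207,206),(254,184),18),('key',(45,80,30),(85,255,255),(131,230),(196,164),12),('w',(8,100,60),(28,255,255),(303,230),(303,244),20),]:
    mt,ct,st=blob(t,lo,hi,pt,r);ms,cs,ss=blob(s,lo,hi,ps,r)
    print(nm,ct.round(1),st,cs.round(1),ss)
    if nm=='ring':
        et,es=ringc(mt),ringc(ms);print(et,es);ct,cs=et[0],es[0]
    P,g=two(t,ct,s,cs);print(' 3d',P.round(4),'gap',round(g,4))
    if nm=='w':
        for im,m,z in((t,mt,.021),(s,ms,.021)):
            y,x=np.nonzero(m);p=np.array([onz(im,a,b,z)[:2] for a,b in zip(x,y)]);c=p.mean(0)
            w,v=np.linalg.eigh(np.cov((p-c).T));ax=v[:,1]*-np.sign(v[1,1]);q=(p-c)@ax;r2=(p-c)@v[:,0]
            print(c.round(4),'axis deg',np.degrees(np.arctan2(ax[1],ax[0])).round(1),'len',np.ptp(q).round(4),q.min(),q.max(),np.ptp(r2).round(4), 'mid', c+ax*(q.min()+q.max())/2)
print('ring on .048',onz(t,*ringc(blob(t,(100,80,40),(130,255,255),(207,206),18)[0])[0],.048),onz(s,*ringc(blob(s,(100,80,40),(130,255,255),(254,184),18)[0])[0],.048))
a=np.hstack([cv2.resize(t['color'][150:290,90:350],None,fx=3,fy=3,interpolation=2)]);cv2.imwrite('pics/c1.png',a)
E
```

```text
ring [206.5 199.7] [199 197  17   9  31] [253.8 184.1] [246 179  17  11  68]
((207.0227813720703, 204.24838256835938), (14.512131690979004, 16.181190490722656), 85.69184875488281) ((253.97634887695312, 183.8931884765625), (10.395285606384277, 16.320524215698242), 88.32113647460938)
 3d [0.6019 0.1673 0.046 ] gap 0.0031
key [130.6 229.2] [126 225  10  10  79] [194.9 162.6] [192 160   7   6  41]
 3d [0.5183 0.4045 0.0603] gap 0.0005
w [302.6 229.9] [291 222  26  18 264] [302.5 244.4] [290 235  28  19 340]
 3d [ 0.5257 -0.1437  0.0235] gap 0.001
[ 0.5264 -0.1443] axis deg -67.9 len 0.0803 -0.03543970883376088 0.044889898435903255 0.0404 mid [ 0.52814368 -0.14863561]
[ 0.5271 -0.1416] axis deg -77.0 len 0.096 -0.046850397335611124 0.04915602519630541 0.0615 mid [ 0.52735619 -0.1427369 ]
ring on .048 [0.60288103 0.16619316 0.048     ] [0.59902489 0.16622625 0.048     ]
```

View pics/c1.png

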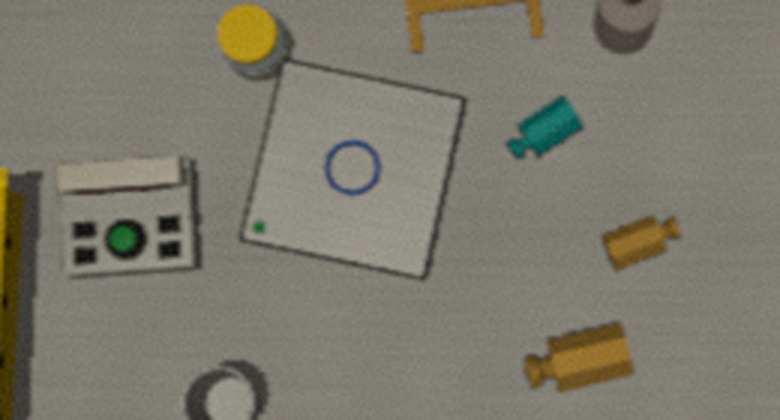

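The crop confirms the layout: console key at about (124,238) in crop pixels, ring at (352,167), target weight at (640,243) with its knob to the right. Moving to above the key now.

```bash
cat >> h.py <<'E'
from scipy.spatial.transform import Rotation as Ro
def to(p,rpy=None,base=None):
    "shift mm and rotvec deg, tool axes; base=(pos,rpy) commanded"
    o=ctrl.get_obs(); p0,e0=(o['tool_pos'],o['orientation']) if base is None else base
    R=Ro.from_euler('xyz',e0,degrees=True); 
    print('shift',(R.inv().apply(np.array(p)-p0)*1e3).round(1).tolist(),'turn',None if rpy is None else (R.inv()*Ro.from_euler('xyz',rpy,degrees=True)).as_rotvec(degrees=True).round(2).tolist())
E
python3 -c "
from h import *
to([.5183,.4045,.2],[180,0,-23.6])"
```

```text
shift [313.1, 96.5, 6.8] turn [0.07, -0.01, 0.0]
```

move_arm([
  [[313,97,7],[0,0,0],1],
  [[313,97,7],[0,0,0],1],
  [[313,97,7],[0,0,0],1],
  [[313,97,7],[0,0,0],1],
  [[313,97,7],[0,0,0],1],
  [[313,97,7],[0,0,0],1],
  [[313,97,7],[0,0,0],1],
  [[313,97,7],[0,0,0],1],
  [[313,97,7],[0,0,0],1],
  [[313,97,7],[0,0,0],1],
])

```text
clock: 0.98
tool_pos: [0.5195, 0.4024, 0.1998]
orientation: [179.9, 0.0, -23.8]
force: [-0.7, 1.0, 0.6]
opening: 0.0265
gripper_force: 0.0
```

```bash
python3 - <<'E'
from m import *
o=ctrl.get_obs();print(o['clock'],o['tool_pos'],o['orientation'],o['opening'],o['force'])
s=snap('wrist','w1')
h=cv2.cvtColor(s['color'],cv2.COLOR_BGR2HSV);m=cv2.inRange(h,(45,80,30),(85,255,255))
n,l,st,c=cv2.connectedComponentsWithStats(m)
for i in range(1,n):
  if st[i,4]>60: print(c[i].round(1),st[i],onz(s,*c[i],.06).round(4))
E
```

```text
0.9833 [0.51951602 0.40243602 0.19975124] [ 1.79944696e+02  1.89767478e-02 -2.38052250e+01] 0.026464477446340635 [-0.67435738  0.99028135  0.55304361]
[408.3 126. ] [402 119  14  15 165] [0.535  0.2719 0.06  ]
[280.7 201.1] [266 186  30  31 704] [0.5179 0.4059 0.06  ]
```

View pics/w1.png

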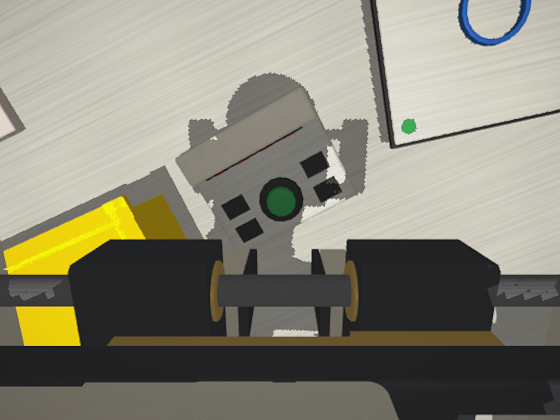

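The wrist view shows the key at (281,201), giving (0.518, 0.405), which agrees with the other views. I'll go down to about 10 mm above it.

```bash
python3 -c "
from h import *
to([.518,.4053,.089],[180,0,-23.6])"
```

```text
shift [-1.3, -1.4, 110.9] turn [0.04, 0.02, -0.11]
```

move_arm([
  [[0,0,40],[0,0,0],1],
  [[0,0,80],[0,0,0],1],
  [[0,0,100],[0,0,0],1],
  [[0,0,110],[0,0,0],1],
  [[0,0,110],[0,0,0],1],
  [[0,0,110],[0,0,0],1],
])

```text
clock: 1.53
tool_pos: [0.5181, 0.4055, 0.0911]
orientation: [-180.0, -0.0, -23.5]
force: [0.3, 0.4, 0.9]
opening: 0.0006
gripper_force: 0.0
```

move_arm([
  [[0,0,4],[0,0,0],1],
  [[0,0,8],[0,0,0],1],
  [[0,0,11],[0,0,0],1],
  [[0,0,13],[0,0,0],1],
  [[0,0,13],[0,0,0],1],
])

```text
clock: 1.95
tool_pos: [0.5181, 0.4042, 0.0772]
orientation: [180.0, 0.0, -23.6]
force: [-0.2, 0.4, 0.3]
opening: 0.0005
gripper_force: 0.0
```

move_arm([
  [[0,0,2],[0,0,0],1],
  [[0,0,3],[0,0,0],1],
  [[0,0,3],[0,0,0],1],
])

```text
clock: 2.2
tool_pos: [0.5182, 0.4042, 0.0741]
orientation: [180.0, 0.0, -23.6]
force: [0.2, -0.5, 0.4]
opening: 0.0006
gripper_force: 0.0
```

move_arm([
  [[0,0,2],[0,0,0],1],
  [[0,0,3],[0,0,0],1],
  [[0,0,3],[0,0,0],1],
])

```text
clock: 2.45
tool_pos: [0.5181, 0.4042, 0.071]
orientation: [180.0, 0.0, -23.6]
force: [-0.3, -0.6, -0.5]
opening: 0.0003
gripper_force: 0.0
```

move_arm([
  [[0,0,1],[0,0,0],1],
  [[0,0,2],[0,0,0],1],
  [[0,0,2],[0,0,0],1],
])

```text
clock: 2.7
tool_pos: [0.5181, 0.4043, 0.0691]
orientation: [180.0, 0.0, -23.6]
force: [-0.0, -0.5, -0.5]
opening: 0.0004
gripper_force: 0.0
```

move_arm([
  [[0,0,1],[0,0,0],1],
  [[0,0,2],[0,0,0],1],
  [[0,0,2],[0,0,0],1],
])

```text
clock: 2.95
tool_pos: [0.5181, 0.4043, 0.0671]
orientation: [180.0, 0.0, -23.6]
force: [-0.6, -0.4, -0.2]
opening: 0.0005
gripper_force: 0.0
```

```bash
python3 - <<'E'
from m import *
t,s,w=load('top0'),load('side0'),load('w1')
lo,hi=(45,80,30),(85,255,255)
pt=blob(t,lo,hi,(131,230),12)[1];ps=blob(s,lo,hi,(196,164),12)[1];pw=np.array([280.7,201.1])
print(two(t,pt,w,pw),two(s,ps,w,pw),[onz(a,*p,.05) for a,p in((t,pt),(s,ps),(w,pw))])
c=snap('side','s1')
cv2.imwrite('pics/c2.png',cv2.resize(c['color'][110:220,130:270],None,fx=5,fy=5,interpolation=2))
E
```

```text
(array([0.51800381, 0.40551472, 0.05894523]), np.float64(0.0012054463779467067)) (array([0.51843845, 0.40553007, 0.05980078]), np.float64(0.001389541267533206)) [array([0.51913118, 0.40717358, 0.05      ]), array([0.52592688, 0.41701024, 0.05      ]), array([0.51593675, 0.40690548, 0.05      ])]
```

View pics/c2.png

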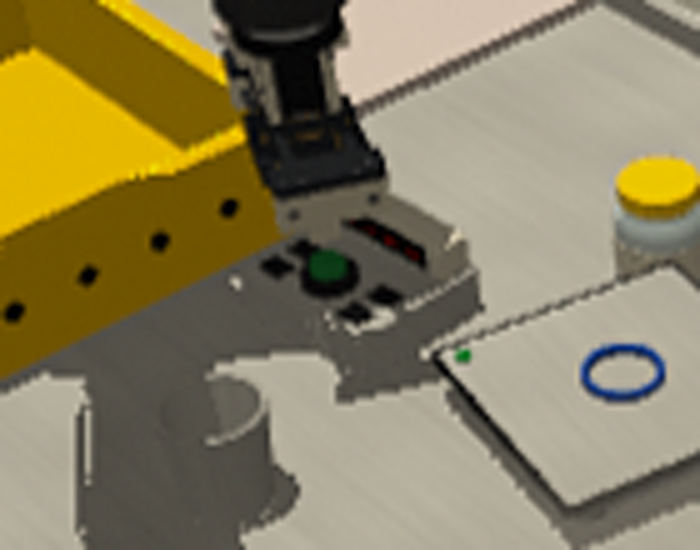

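The side crop shows the key at (327,265) still uncovered, with the gripper above it and slightly beyond. I'll check where the reported TCP and fingertip project in the images.

```bash
cat >> h.py <<'E'
def proj(s,P):
    T=np.linalg.inv(s['cam_to_world']);q=T[:3,:3]@np.array(P)+T[:3,3];K=s['camera_matrix']
    return np.array([K[0,0]*q[0]/-q[2]+K[0,2],K[1,1]*q[1]/q[2]+K[1,2]]).round(1)
E
python3 - <<'E'
from m import *
s1=load('s1');w=snap('wrist','w2');o=ctrl.get_obs();p=o['tool_pos'];print(p)
for d in(0,.019): print(proj(s1,p-[0,0,d]),proj(w,p-[0,0,d]))
print(w['cam_to_world'].round(3))
lo,hi=(45,80,30),(85,255,255)
print(blob(w,lo,hi,(281,220),150)[1:])
cv2.imwrite('pics/c3.png',w['color'])
E
```

```text
[0.51817684 0.40435183 0.06730965]
[194.6 161. ] [283.4 249.9]
[195.3 165.2] [283.4 238.9]
[[-0.399  0.886  0.234  0.58 ]
 [-0.917 -0.386 -0.101  0.378]
 [ 0.001 -0.255  0.967  0.246]
 [ 0.     0.     0.     1.   ]]
(array([281.903125  , 237.28020833]), array([259, 222,  45,  49, 960], dtype=int32))
```

View pics/c3.png

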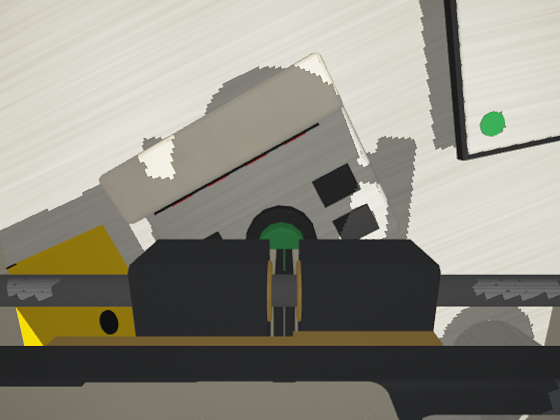

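The wrist view shows the visible fingertips ending at about (283,250), where the TCP projects. The real tips are therefore still above the key, which fits the lack of force. I'll go on down in small steps with the force as guard.

move_arm([
  [[0,0,1],[0,0,0],1],
  [[0,0,2],[0,0,0],1],
  [[0,0,3],[0,0,0],1],
  [[0,0,3],[0,0,0],1],
])

```text
clock: 3.38
tool_pos: [0.5181, 0.4042, 0.0641]
orientation: [180.0, 0.0, -23.6]
force: [-0.7, 0.6, 0.1]
opening: 0.0001
gripper_force: 0.0
```

move_arm([
  [[0,0,1],[0,0,0],1],
  [[0,0,2],[0,0,0],1],
  [[0,0,3],[0,0,0],1],
  [[0,0,3],[0,0,0],1],
])

```text
clock: 3.72
tool_pos: [0.5181, 0.4043, 0.0611]
orientation: [180.0, 0.0, -23.6]
force: [-0.0, 0.2, 0.0]
opening: 0.0004
gripper_force: 0.0
```

move_arm([
  [[0,0,1],[0,0,0],1],
  [[0,0,2],[0,0,0],1],
  [[0,0,2],[0,0,0],1],
])

```text
clock: 3.97
tool_pos: [0.5181, 0.4043, 0.0591]
orientation: [180.0, 0.0, -23.6]
force: [-1.1, -0.5, -0.4]
opening: 0.0007
gripper_force: 0.0
```

move_arm([
  [[0,0,1],[0,0,0],1],
  [[0,0,2],[0,0,0],1],
  [[0,0,2],[0,0,0],1],
])

```text
clock: 4.22
tool_pos: [0.5181, 0.4043, 0.0571]
orientation: [180.0, 0.0, -23.6]
force: [-0.4, 0.4, 0.8]
opening: 0.0005
gripper_force: 0.0
```

```bash
python3 - <<'E'
from m import *
w=snap('wrist','w3');o=ctrl.get_obs();print(o['tool_pos'],o['force'],o['tau'].round(2))
s=snap('side','s2')
a=cv2.resize(w['color'][190:300,200:370],None,fx=4,fy=4);b=cv2.resize(s['color'][120:200,150:250],None,fx=5,fy=5,interpolation=2)[:, :]
c=np.zeros((440,1180,3),np.uint8);c[:440,:680]=a;c[:400,680:1180]=b;cv2.imwrite('pics/c4.png',cv2.resize(c,(800,298)))
E
```

```text
[0.51813185 0.40430749 0.0572251 ] [ 1.38956172 -0.06970052 -0.33459994] [  0.   -60.61  24.59   5.85   0.07   0.  ]
```

View pics/c4.png

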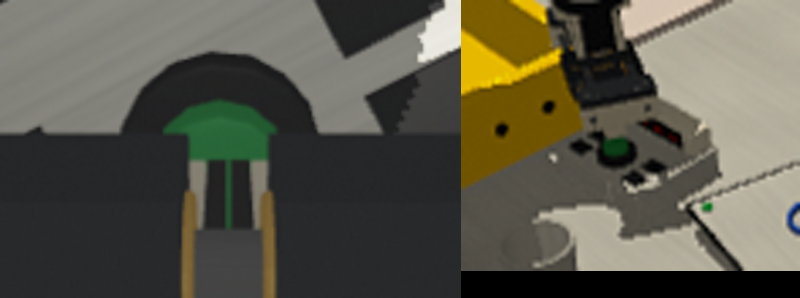

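In the crop the tips still end at v≈250 with the key visible beyond them. By that near-face edge, and by the gap width, the fingertips sit about 25 mm *behind* the reported TCP instead of 19 mm ahead. That puts the tips near z=0.08 and the key at 0.06. I'll continue down and let contact settle it.

move_arm([
  [[0,0,3],[0,0,0],1],
  [[0,0,6],[0,0,0],1],
  [[0,0,8],[0,0,0],1],
  [[0,0,10],[0,0,0],1],
  [[0,0,10],[0,0,0],1],
])

```text
clock: 4.73
tool_pos: [0.5179, 0.4041, 0.0467]
orientation: [179.9, 0.0, -23.6]
force: [0.7, -0.2, -0.3]
opening: -0.0001
gripper_force: 0.0
```

move_arm([
  [[0,0,1],[0,0,0],1],
  [[0,0,2],[0,0,0],1],
  [[0,0,3],[0,0,0],1],
  [[0,0,3],[0,0,0],1],
])

```text
clock: 5.07
tool_pos: [0.5181, 0.4043, 0.0442]
orientation: [180.0, 0.0, -23.6]
force: [0.1, -0.8, -0.1]
opening: 0.0005
gripper_force: 0.0
```

move_arm([
  [[0,0,1],[0,0,0],1],
  [[0,0,2],[0,0,0],1],
  [[0,0,3],[0,0,0],1],
  [[0,0,3],[0,0,0],1],
])

```text
clock: 5.4
tool_pos: [0.5183, 0.4045, 0.0415]
orientation: [-180.0, -0.0, -23.6]
force: [-0.6, -0.8, 2.0]
opening: 0.0006
gripper_force: 1.2
```

Contact came at reported z≈0.042, so the tips are about 18 mm behind the reported TCP. Pressing on.

move_arm([
  [[0,0,1],[0,0,0],1],
  [[0,0,2],[0,0,0],1],
  [[0,0,2],[0,0,0],1],
])

```text
clock: 5.65
tool_pos: [0.5183, 0.4045, 0.0394]
orientation: [-180.0, -0.0, -23.6]
force: [0.2, -0.2, 2.8]
opening: 0.0007
gripper_force: 1.7
```

move_arm([
  [[0,0,1],[0,0,0],1],
  [[0,0,2],[0,0,0],1],
  [[0,0,2],[0,0,0],1],
])

```text
clock: 5.9
tool_pos: [0.5183, 0.4045, 0.0374]
orientation: [-180.0, -0.0, -23.6]
force: [-0.9, -0.5, 5.1]
opening: 0.0006
gripper_force: 2.3
```

move_arm([
  [[0,0,1],[0,0,0],1],
  [[0,0,1.5],[0,0,0],1],
  [[0,0,1.5],[0,0,0],1],
])

```text
clock: 6.15
tool_pos: [0.5184, 0.4045, 0.0371]
orientation: [-180.0, -0.0, -23.6]
force: [-1.9, -2.0, 11.8]
opening: 0.0004
gripper_force: 5.6
```

move_arm([
  [[0,0,1],[0,0,0],1],
  [[0,0,1],[0,0,0],1],
  [[0,0,1],[0,0,0],1],
])

```text
clock: 6.4
tool_pos: [0.5184, 0.4045, 0.0369]
orientation: [-179.9, -0.0, -23.6]
force: [-5.4, -3.1, 17.9]
opening: 0.0007
gripper_force: 8.7
```

Force rose to 18 N against a stop at z=0.037, after about 6 mm of a roughly 0.8 N/mm spring, so the key is fully down. Real fingertips are about 16.5 mm behind the reported TCP, so the grasp centre is about 35.5 mm behind it. I'll lift off and head for the weight.

move_arm([
  [[0,0,-20],[0,0,0],1],
  [[0,0,-60],[0,0,0],1],
  [[0,0,-100],[0,0,0],1],
  [[0,0,-130],[0,0,0],1],
  [[17,37,-130],[0,0,4],0],
  [[34,74,-130],[0,0,8],0],
  [[50,111,-130],[0,0,12],0],
  [[67,148,-130],[0,0,16],0],
  [[84,185,-130],[0,0,20],0],
  [[100,220,-130],[0,0,24],0],
])

```text
clock: 7.23
tool_pos: [0.521, 0.1607, 0.1645]
orientation: [180.0, 0.0, -47.8]
force: [1.0, 0.2, 0.6]
opening: 0.0347
gripper_force: 0.0
```

```bash
python3 -c "
from h import *
o=ctrl.get_obs();print(o['tool_pos'],o['orientation'])
to([.53,-.14,.165],[180,0,-70])"
```

```text
[0.52104261 0.1606729  0.16449982] [ 1.79977218e+02  1.82990852e-02 -4.77885396e+01]
shift [228.7, 195.4, -0.5] turn [0.03, 0.01, 22.21]
```

move_arm([
  [[25,21,0],[0,0,3],0],
  [[51,43,0],[0,0,6],0],
  [[76,65,0],[0,0,9],0],
  [[102,87,0],[0,0,12],0],
  [[127,109,0],[0,0,15],0],
  [[152,130,0],[0,0,18],0],
  [[178,152,0],[0,0,20],0],
  [[203,174,0],[0,0,22],0],
  [[229,195,0],[0,0,22],0],
  [[229,195,0],[0,0,22],0],
])

```text
clock: 8.07
tool_pos: [0.5316, -0.1421, 0.1642]
orientation: [179.9, -0.0, -69.8]
force: [0.4, -0.6, 0.1]
opening: 0.0874
gripper_force: 0.0
```

```bash
python3 - <<'E'
from m import *
o=ctrl.get_obs();print(o['clock'],o['tool_pos'],o['orientation'],o['opening'])
s=snap('wrist','w4')
h=cv2.cvtColor(s['color'],cv2.COLOR_BGR2HSV);m=cv2.inRange(h,(8,100,40),(28,255,255))
n,l,st,c=cv2.connectedComponentsWithStats(m)
for i in range(1,n):
  if st[i,4]>200: print(c[i].round(1),st[i],onz(s,*c[i],.02).round(4))
E
```

```text
8.0667 [ 0.53163449 -0.14209882  0.16415576] [ 1.79921241e+02 -3.68614715e-03 -6.98074939e+01] 0.0874488118594417
[290.5 200.9] [ 268  152   46   91 3433] [ 0.5233 -0.142   0.02  ]
[ 20.3 217.6] [  0 205  46  35 771] [ 0.7663 -0.0346  0.02  ]
[374.1 256.5] [362 244  45  31 370] [ 0.4234 -0.1172  0.02  ]
[ 91.4 290.5] [  78  260   35   62 1083] [0.6842 0.019  0.02  ]
[476.3 290.6] [ 456  260   35   62 1098] [ 0.3077 -0.1193  0.02  ]
[410.  335.5] [ 250  306  310   40 4369] [ 0.3496 -0.0471  0.02  ]
```

View pics/w4.png

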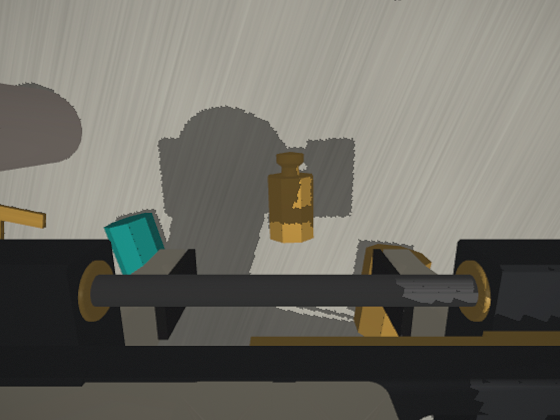

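The wrist view shows the weight whole at (268–314, 152–242), knob up in the image, with its axis nearly along tool x. The larger brass piece (right, from x≈358) and the turquoise one (left) flank it, so I'll descend partly closed.

```bash
python3 - <<'E'
from m import *
t,w,s0=load('top0'),load('w4'),load('side0')
h=cv2.cvtColor(w['color'],cv2.COLOR_BGR2HSV);m=cv2.inRange(h,np.array((8,90,40)),np.array((30,255,255)))
m[:, :255]=0;m[:,325:]=0;m[:140]=0;m[248:]=0
y,x=np.nonzero(m)
rows=[(r,x[y==r].min(),x[y==r].max()) for r in range(y.min(),y.max()+1,8)];print(y.min(),y.max(),rows)
body=[(r,(x[y==r].min()+x[y==r].max())/2) for r in range(180,228)]
k=np.polyfit([b[0] for b in body],[b[1] for b in body],1);print('slope',k)
f=lambda v:np.polyval(k,v)
A=onz(w,f(y.max()),y.max(),.042);B=onz(w,f(y.min()),y.min(),.021);ctr=[onz(w,f(v),v,.03) for v in(180,228)]
d=ctr[0]-ctr[1];print('foot',A,'knob',B,'len',np.linalg.norm((A-B)[:2]),'axis',np.degrees(np.arctan2(d[1],d[0])),np.degrees(np.arctan2((B-A)[1],(B-A)[0])))
print('width@.025',np.linalg.norm(onz(w,rows[6][1]-.5,rows[6][0],.025)-onz(w,rows[6][2]+.5,rows[6][0],.025)))
# height by triangulation of body-ish centroid
ct=blob(t,(8,90,40),(30,255,255),(303,230),20)[1];cs=blob(s0,(8,90,40),(30,255,255),(303,244),20)[1]
print(two(t,ct,w,(x.mean(),y.mean())),two(s0,cs,w,(x.mean(),y.mean())))
E
```

```text
152 242 [(152, np.int64(287), np.int64(294)), (160, np.int64(276), np.int64(303)), (168, np.int64(282), np.int64(298)), (176, np.int64(268), np.int64(312)), (184, np.int64(268), np.int64(312)), (192, np.int64(268), np.int64(312)), (200, np.int64(269), np.int64(312)), (208, np.int64(269), np.int64(312)), (216, np.int64(269), np.int64(312)), (224, np.int64(270), np.int64(312)), (232, np.int64(270), np.int64(312)), (240, np.int64(275), np.int64(306))]
slope [1.93497612e-02 2.86468574e+02]
foot [ 0.51106214 -0.10971092  0.042     ] knob [ 0.54069772 -0.18546841  0.021     ] len 0.08134779618296684 axis -68.38413519281404 -68.63505224105857
width@.025 0.042029138524962
(array([ 0.52501386, -0.14406476,  0.03181725]), np.float64(0.0011401907518488142)) (array([ 0.52420642, -0.1435915 ,  0.02458845]), np.float64(0.0013605282554659632))
```

The weight measures 81 mm long and 42 mm wide with its axis at −68.5°, matching the text. I'll grasp it tilted 45°, leaning to the knob side, 45 mm from the foot. It can then be uprighted with the tool still 45° below horizontal.

```bash
cat >> h.py <<'E'
def rot(z,y):
    z=np.array(z)/np.linalg.norm(z);y=np.array(y)/np.linalg.norm(y);return Ro.from_matrix(np.stack([np.cross(y,z),y,z],1))
def tom(P,R,back=0,off=.0355,n=None):
    "grasp point P -> shift/turn"
    z=R.as_matrix()[:,2]; print('tcp',(np.array(P)+(off-back)*z).round(4)); to(np.array(P)+(off-back)*z,R.as_euler('xyz',degrees=True))
E
cat > g.py <<'E'
from h import *
th=np.radians(45);az=np.radians(-68.5);a=np.array([np.cos(az),np.sin(az),0]);up=np.array([0,0,1.])
foot=np.array([.5111,-.1097,0]);P=foot+.045*a+.030*up
yv=-np.cross(up,a)
RG=rot(-up*np.cos(th)-a*np.sin(th),yv)
def RF(phi):
    h=np.array([np.cos(np.radians(phi)),np.sin(np.radians(phi)),0]);return rot(h*np.cos(th)-up*np.sin(th),-np.cross(up,h))
E
python3 -c "
from g import *
print(RG.as_matrix().round(3));tom(P,RG,.15)
print(RG.as_euler('xyz',degrees=True),RF(15).as_euler('xyz',degrees=True))"
```

```text
[[ 0.259 -0.93  -0.259]
 [-0.658 -0.367  0.658]
 [-0.707  0.    -0.707]]
tcp [ 0.5573 -0.2269  0.111 ]
shift [90.1, 5.7, 53.1] turn [-0.46, -44.97, -1.29]
[180.   45.  -68.5] [180. -45.  15.]
```

move_arm([
  [[13,1,0],[0,-6,0],0.3],
  [[26,2,5],[0,-12,0],0.3],
  [[39,3,12],[0,-18,0],0.3],
  [[52,4,20],[0,-24,0],0.3],
  [[65,5,30],[0,-30,-0.5],0.3],
  [[78,6,40],[0,-36,-1],0.3],
  [[90,6,53],[0,-42,-1.3],0.3],
  [[90,6,53],[-0.4,-45,-1.3],0.3],
  [[90,6,53],[-0.4,-45,-1.3],0.3],
  [[90,6,53],[-0.4,-45,-1.3],0.3],
])

```text
clock: 8.95
tool_pos: [0.5578, -0.2242, 0.1094]
orientation: [180.0, 45.1, -68.4]
force: [0.1, 1.1, 0.1]
opening: 0.0612
gripper_force: 0.0
```

```bash
python3 -c "
from g import *
o=ctrl.get_obs();print(o['tool_pos'],o['orientation'],o['opening'],o['joint_pos'].round(1))
tom(P,RG,.05)"
```

```text
[ 0.557819   -0.224217    0.10938468] [179.95297137  45.09638871 -68.36447215] 0.061192167178584396 [ -24.6   42.3   21.5  -30.2 -103.2   48.4]
tcp [ 0.5314 -0.1611  0.0403]
shift [0.7, 1.3, 97.3] turn [0.14, 0.1, 0.1]
```

Path is clear and the pose is as planned. Advancing to 50 mm short, then checking alignment.

move_arm([
  [[0.5,1,35],[0,0,0],0.3],
  [[0.5,1,70],[0,0,0],0.3],
  [[0.5,1,97],[0,0,0],0.3],
  [[0.5,1,97],[0,0,0],0.3],
  [[0.5,1,97],[0,0,0],0.3],
])

```text
clock: 9.37
tool_pos: [0.5319, -0.159, 0.0445]
orientation: [-179.8, 44.9, -67.9]
force: [-0.2, 0.2, 0.1]
opening: 0.0613
gripper_force: 0.0
```

```bash
python3 - <<'E'
from g import *
o=ctrl.get_obs();print(o['tool_pos'],o['orientation'],o['force'])
s=snap('wrist','w5'); tom(P,RG,0)
for q in (foot+[0,0,.042],foot+.082*a+[0,0,.021],P): print(proj(s,q))
E
```

```text
[ 0.53193172 -0.15903056  0.04451636] [-179.75301065   44.85801823  -67.88495396] [-0.22994331  0.1701681   0.09938621]
tcp [ 0.5184 -0.1282  0.0049]
shift [3.4, 1.6, 53.3] turn [0.11, -0.22, 0.46]
[283.7 278.7]
[285.2 185.2]
[284.4 233.5]
```

View pics/w5.png

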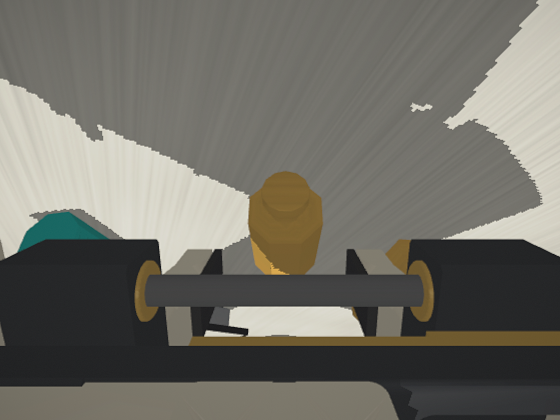

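The weight is centred between the fingers, (286,230) against a jaw centre at about 285. Advancing to grasp.

move_arm([
  [[0,0,15],[0,0,0],0.3],
  [[0,0,30],[0,0,0],0.3],
  [[0,0,40],[0,0,0],0.3],
  [[0,0,46],[0,0,0],0.3],
  [[0,0,48],[0,0,0],0.3],
  [[0,0,48],[0,0,0],0.3],
  [[0,0,48],[0,0,0],0.3],
])

```text
clock: 10.0
tool_pos: [0.5199, -0.1302, 0.0095]
orientation: [-179.8, 44.9, -68.1]
force: [0.2, 0.2, -0.8]
opening: 0.0614
gripper_force: 0.0
```

```bash
python3 - <<'E'
from g import *
o=ctrl.get_obs();print(o['tool_pos'],o['orientation'],o['force']);tom(P,RG,0)
E
```

```text
[ 0.51994998 -0.13022887  0.00949789] [-179.77193404   44.93692252  -68.10505035] [ 0.22690867  0.21647794 -0.76086011]
tcp [ 0.5184 -0.1282  0.0049]
shift [1.5, 0.7, 5.0] turn [0.05, -0.06, 0.28]
```

move_arm([
  [[1,0.5,2],[0,0,0],0.3],
  [[1,0.5,4],[0,0,0],0.3],
  [[1,0.5,4],[0,0,0],1],
  [[1,0.5,4],[0,0,0],1],
  [[1,0.5,4],[0,0,0],1],
  [[1,0.5,4],[0,0,0],1],
  [[1,0.5,4],[0,0,0],1],
  [[1,0.5,4],[0,0,0],1],
])

```text
clock: 10.67
tool_pos: [0.5185, -0.128, 0.0055]
orientation: [-179.8, 45.0, -68.1]
force: [1.1, 0.5, 0.7]
opening: 0.0419
gripper_force: 30.0
```

move_arm([
  [[-10,0,-10],[0,0,0],1],
  [[-22,0,-22],[0,0,0],1],
  [[-40,0,-40],[0,0,0],1],
  [[-60,0,-60],[0,0,0],1],
  [[-80,0,-80],[0,0,0],1],
  [[-100,0,-100],[0,0,0],1],
  [[-110,0,-110],[0,0,0],1],
  [[-110,0,-110],[0,0,0],1],
  [[-110,0,-110],[0,0,0],1],
])

```text
clock: 11.42
tool_pos: [0.518, -0.128, 0.1616]
orientation: [-179.7, 44.9, -68.1]
force: [-0.5, 0.4, -6.5]
opening: 0.042
gripper_force: 30.0
```

```bash
python3 - <<'E'
from g import *
o=ctrl.get_obs();print(o['tool_pos'],o['orientation'],o['force'],o['opening'],o['joint_pos'].round(1))
R0=Ro.from_euler('xyz',o['orientation'],degrees=True)
for phi in(0,15): print((R0.inv()*RF(phi)).as_rotvec(degrees=True))
E
```

```text
[ 0.51799354 -0.1279959   0.16161661] [-179.69216882   44.92085481  -68.07317995] [-0.52240714  0.38371915 -6.519327  ] 0.04195654489717804 [ -19.4   32.2   10.9  -32.8 -100.    44.6]
[ -0.15876563  78.01429649 -74.97391997]
[ -0.1319921   72.11324669 -90.90589164]
```

The weight is held (about 6 N, opening 42 mm). Next I'll work out the weight's pose in the hand and a better ring centre, then the uprighting motion.

```bash
cat >> g.py <<'E'
def T(p,R):
    M=np.eye(4);M[:3,:3]=R.as_matrix() if hasattr(R,'as_matrix') else R;M[:3,3]=p;return M
TG=T([.5185,-.1280,.0055],Ro.from_euler('xyz',[-179.8,45.0,-68.1],degrees=True))
azw=np.radians(-68.1)                      # flats settled on the pads
ctr=np.array([.5111,-.1097,.021])+.030*a   # point on the axis, 30 mm from foot
aw=np.array([np.cos(azw),np.sin(azw),0])
TW=T(ctr-.030*aw,np.stack([aw,np.cross(up,aw),up],1))  # foot frame, x=axis
TWtool=np.linalg.inv(TG)@TW
def goal(foot,phi):
    h=np.array([np.cos(np.radians(phi)),np.sin(np.radians(phi)),0])
    M=T(foot,np.stack([up,np.cross(-h,up),-h],1))@np.linalg.inv(TWtool)
    e=Ro.from_matrix(M[:3,:3]).as_euler('xyz',degrees=True);print('tool goal',M[:3,3].round(4),e.round(2));to(M[:3,3],e);return M
E
python3 - <<'E'
from g import *
import m as mm
for n,near in (('top0',(207,206)),('side0',(254,184)),('s1',(254,184))):
    s=load(n)
    for S in (30,50,70):
        h=cv2.cvtColor(s['color'],cv2.COLOR_BGR2HSV);k=cv2.inRange(h,np.array((100,S,20)),np.array((130,255,255)))
        q=np.zeros_like(k);cv2.circle(q,near,14,255,-1);k&=q
        y,x=np.nonzero(k);e=cv2.fitEllipse(np.stack([x,y],1).astype(np.float32));print(n,S,len(x),[np.round(v,2) for v in e],onz(s,*e[0],.046).round(4))
goal(np.array([.602,.1668,.16]),15)
E
```

```text
top0 30 99 [array([206.96, 205.43]), array([16.77, 17.33]), np.float64(80.19)] [0.5993 0.1665 0.046 ]
top0 50 82 [array([207.06, 205.39]), array([16.67, 17.23]), np.float64(85.48)] [0.5995 0.1662 0.046 ]
top0 70 71 [array([207.05, 205.37]), array([16.82, 16.86]), np.float64(80.24)] [0.5995 0.1662 0.046 ]
side0 30 80 [array([254.  , 183.93]), array([ 9.81, 15.88]), np.float64(87.47)] [0.6005 0.168  0.046 ]
side0 50 76 [array([254.1, 183.9]), array([ 9.79, 15.77]), np.float64(87.55)] [0.6009 0.1678 0.046 ]
side0 70 69 [array([254.03, 183.8 ]), array([ 9.99, 15.52]), np.float64(86.56)] [0.6011 0.1685 0.046 ]
s1 30 80 [array([254.  , 183.93]), array([ 9.81, 15.88]), np.float64(87.47)] [0.6005 0.168  0.046 ]
s1 50 76 [array([254.1, 183.9]), array([ 9.79, 15.77]), np.float64(87.55)] [0.6009 0.1678 0.046 ]
s1 70 69 [array([254.03, 183.8 ]), array([ 9.99, 15.52]), np.float64(86.56)] [0.6011 0.1685 0.046 ]
tool goal [0.6169 0.1711 0.1797] [-179.8  -45.    15. ]
shift [-183.1, -202.6, 158.1] turn [-0.01, 71.95, -91.03]
```

move_arm([
  [[-28,0,-28],[0,0,0],1],
  [[-35,-12,-10],[0,4,-5],1],
  [[-47,-24,0],[0,8,-10.1],1],
  [[-58,-36,8],[0,12,-15.2],1],
  [[-70,-48,17],[0,16,-20.2],1],
  [[-82,-60,25],[0,20,-25.3],1],
  [[-94,-72,33],[0,24,-30.4],1],
  [[-105,-86,41],[0,28,-35.4],1],
  [[-117,-98,50],[0,32,-40.5],1],
  [[-129,-110,58],[0,36,-45.6],1],
])

```text
clock: 12.25
tool_pos: [0.5695, 0.0367, 0.2088]
orientation: [-162.0, 0.0, -26.3]
force: [0.9, 0.7, -5.8]
opening: 0.0417
gripper_force: 30.0
```

```bash
python3 - <<'E'
from g import *
o=ctrl.get_obs();print(o['tool_pos'],o['orientation'],o['force'],o['opening'],o['joint_pos'].round(1))
M=T(o['tool_pos'],Ro.from_euler('xyz',o['orientation'],degrees=True))@TWtool;print('foot',M[:3,3],'axis',M[:3,0])
goal(np.array([.6005,.167,.16]),15)
E
```

```text
[0.56952121 0.03667536 0.20884986] [-1.62034684e+02  3.17662475e-02 -2.62551686e+01] [ 0.94295219  0.66754832 -5.7957019 ] 0.0416858408320362 [ 12.6   6.7 -13.4 -16.2 -59.5  58.1]
foot [0.54747141 0.04830647 0.20593214] axis [ 0.53904935 -0.50646079  0.67299574]
tool goal [0.6154 0.1713 0.1797] [-179.8  -45.    15. ]
shift [-18.4, -125.1, 71.2] turn [-0.05, 36.19, -45.22]
```

move_arm([
  [[-2,-14,8],[0,4,-5],1],
  [[-4,-28,16],[0,8,-10],1],
  [[-6,-42,24],[0,12,-15],1],
  [[-8,-56,32],[0,16,-20],1],
  [[-10,-70,40],[0,20,-25],1],
  [[-12,-84,48],[0,24,-30],1],
  [[-14,-98,56],[0,28,-35],1],
  [[-16,-112,64],[0,32,-40],1],
  [[-18,-125,71],[0,36,-45],1],
  [[-18,-125,71],[0,36,-45],1],
])

```text
clock: 13.08
tool_pos: [0.6448, 0.102, 0.2366]
orientation: [-172.9, -36.9, -0.7]
force: [3.0, -1.3, -2.8]
opening: 0.0419
gripper_force: 30.0
```

```bash
python3 - <<'E'
from g import *
s=snap('wrist','w6')
o=ctrl.get_obs();print(o['tool_pos'],o['orientation'],o['force'],o['opening'],o['joint_pos'].round(1))
M=T(o['tool_pos'],Ro.from_euler('xyz',o['orientation'],degrees=True))@TWtool;print('foot',M[:3,3],'axis',M[:3,0])
h=cv2.cvtColor(s['color'],cv2.COLOR_BGR2HSV);k=cv2.inRange(h,np.array((100,80,30)),np.array((130,255,255)))
n,l,st,c=cv2.connectedComponentsWithStats(k);print(st[st[:,4]>30])
print(proj(s,[.6005,.167,.048]),proj(s,M[:3,3]),proj(s,M[:3,3]+.082*M[:3,0]))
goal(np.array([.6005,.167,.16]),15)
E
```

```text
[0.64444963 0.10565471 0.23771104] [-173.32797404  -37.07696875    0.24566968] [-0.05789943 -0.7578862  -5.20812407] 0.04179929311906435 [ 18.4  -2.5 -53.3  67.6  -4.7   8. ]
foot [0.62638177 0.10566704 0.22028858] axis [ 0.14089999 -0.07910032  0.98685882]
[[     0      0    560    420 235020]
 [   233    315     32     21    180]]
[237.6 341. ] [279.5 289.7] [275.1 221.8]
tool goal [0.6154 0.1713 0.1797] [-179.8  -45.    15. ]
shift [-57.9, -61.9, 36.4] turn [3.25, 7.19, -11.58]
```

The wrist neared its straight (singular) pose with the tool heading forward (j5≈−5). Heading the tool to the right at φ=−50° bends the wrist well, so I'll go there instead.

```bash
python3 - <<'E'
from g import *
goal(np.array([.6005,.167,.16]),-50)
E
```

```text
tool goal [0.6107 0.1553 0.1797] [-179.8  -45.   -50. ]
shift [-61.7, -46.4, 31.6] turn [-39.24, 9.73, 37.64]
```

move_arm([
  [[-6,-4,3],[-3.9,1,3.8],1],
  [[-12,-9,6],[-7.8,1.9,7.5],1],
  [[-18,-14,9],[-11.8,2.9,11.3],1],
  [[-24,-18,12],[-15.7,3.9,15],1],
  [[-31,-23,16],[-19.6,4.9,18.8],1],
  [[-37,-28,19],[-23.5,5.8,22.6],1],
  [[-43,-32,22],[-27.5,6.8,26.3],1],
  [[-49,-37,25],[-31.4,7.8,30.1],1],
  [[-62,-46,32],[-39.2,9.7,37.6],1],
  [[-62,-46,32],[-39.2,9.7,37.6],1],
])

```text
clock: 13.97
tool_pos: [0.6111, 0.1542, 0.1778]
orientation: [-179.9, -44.7, -50.9]
force: [2.0, 0.6, -5.1]
opening: 0.0423
gripper_force: 30.0
```

```bash
cat > st.py <<'E'
from g import *
import sys
o=ctrl.get_obs();print(o['clock'],o['tool_pos'].round(4),o['orientation'].round(1),o['force'].round(1),o['opening'].round(4),o['joint_pos'].round(1))
M=T(o['tool_pos'],Ro.from_euler('xyz',o['orientation'],degrees=True))@TWtool;print('foot',M[:3,3].round(4),'axis',M[:3,0].round(3))
goal(np.array([float(v) for v in sys.argv[1:4]]),float(sys.argv[4]))
E
python3 st.py .6005 .167 .16 -50
```

```text
Traceback (most recent call last):
  File "st.py", line 3, in <module>
    o=ctrl.get_obs();print(o['clock'],o['tool_pos'].round(4),o['orientation'].round(1),o['force'].round(1),o['opening'].round(4),o['joint_pos'].round(1))
                                                                                                           ^^^^^^^^^^^^^^^^^^
AttributeError: 'float' object has no attribute 'round'
```

```bash
sed -i "s/o\['opening'\].round(4)/round(o['opening'],4)/" st.py; python3 st.py .6005 .167 .16 -50; python3 - <<'E'
from g import *
o=ctrl.get_obs();M=T(o['tool_pos'],Ro.from_euler('xyz',o['orientation'],degrees=True))@TWtool
F=M[:3,3];ax=M[:3,0]
for n in('side','wrist','top'):
    s=snap(n,n+'7');h=cv2.cvtColor(s['color'],cv2.COLOR_BGR2HSV)
    f,k=proj(s,F),proj(s,F+.082*ax);print(n,'pred foot',f,'knob',k,'ring',proj(s,[.6005,.167,.048]))
    for nm,lo,hi in(('brass',(8,90,40),(30,255,255)),('blue',(100,70,30),(130,255,255))):
        b=cv2.inRange(h,np.array(lo),np.array(hi));nn,l,st,c=cv2.connectedComponentsWithStats(b)
        mid=(f+k)/2
        for i in range(1,nn):
            if st[i,4]>15 and np.linalg.norm(c[i]-mid)<(130 if n=='wrist' else 30):
                y,x=np.nonzero(l==i);print('  ',nm,st[i],c[i].round(1))
                if nm=='brass':
                    print('   rows',[(r,(x[y==r].min()+x[y==r].max())/2,np.ptp(x[y==r])) for r in range(y.min(),y.max()+1,max(1,np.ptp(y)//6))])
E
```

```text
13.9667 [0.6111 0.1542 0.1778] [-179.9  -44.7  -50.9] [ 2.   0.6 -5.1] 0.0423 [ 52.   17.7 -40.3  53.5 -58.6 -52.9]
foot [0.6011 0.1662 0.1582] axis [ 0.004 -0.004  1.   ]
tool goal [0.6107 0.1553 0.1797] [-179.8  -45.   -50. ]
shift [0.5, -0.3, -2.1] turn [0.68, 0.33, -0.62]
side pred foot [252.6 158. ] knob [251.4 137.3] ring [254.1 183.6]
   brass [233 122   7  19  53] [236.  131.2]
   rows [(122, np.float64(237.5), np.int64(1)), (125, np.float64(237.0), np.int64(2)), (128, np.float64(236.0), np.int64(2)), (131, np.float64(235.0), np.int64(2)), (134, np.float64(234.0), np.int64(2)), (137, np.float64(237.0), np.int64(4)), (140, np.float64(238.5), np.int64(1))]
   brass [245 135  25  27 372] [256.6 147.5]
   rows [(135, np.float64(252.0), np.int64(2)), (139, np.float64(251.0), np.int64(8)), (143, np.float64(257.0), np.int64(22)), (147, np.float64(259.0), np.int64(20)), (151, np.float64(261.0), np.int64(14)), (155, np.float64(255.0), np.int64(8)), (159, np.float64(253.0), np.int64(10))]
wrist pred foot [286.1 291.1] knob [287.  223.8] ring [285.4 331.2]
   brass [ 186  124  107  101 
[... 2304 characters left out ...]
.int64(6)), (191, np.float64(200.5), np.int64(11)), (193, np.float64(200.5), np.int64(15)), (195, np.float64(201.0), np.int64(16)), (197, np.float64(201.0), np.int64(16)), (199, np.float64(201.5), np.int64(15)), (201, np.float64(202.0), np.int64(10)), (203, np.float64(201.5), np.int64(5))]
   brass [179 195  22  24  81] [189.3 207.7]
   rows [(195, np.float64(181.0), np.int64(4)), (198, np.float64(181.0), np.int64(2)), (201, np.float64(183.5), np.int64(1)), (204, np.float64(185.5), np.int64(1)), (207, np.float64(188.0), np.int64(2)), (210, np.float64(191.5), np.int64(3)), (213, np.float64(193.5), np.int64(3)), (216, np.float64(197.5), np.int64(5))]
   blue [204 202  12  13  29] [210.9 210.4]
```

```bash
cat > ringw.py <<'E'
from g import *
from scipy.optimize import least_squares
print('TWtool foot',TWtool[:3,3].round(4),'axis',TWtool[:3,0].round(4))
s=snap('wrist','w8');h=cv2.cvtColor(s['color'],cv2.COLOR_BGR2HSV)
b=cv2.inRange(h,np.array((100,70,30)),np.array((130,255,255)));b[:260]=0;b[:,:200]=0;b[:,380:]=0
y,x=np.nonzero(b);print(len(x),[(r,sorted(x[y==r])[0],sorted(x[y==r])[-1]) for r in range(y.min(),y.max()+1,4)])
L=[];Rr=[]
for r in range(y.min(),y.max()+1):
    q=x[y==r];l=q[q<284];g=q[q>284]
    if len(l): L.append(onz(s,l.min()-.5,r,.048)[:2])
    if len(g): Rr.append(onz(s,g.max()+.5,r,.048)[:2])
p=np.array(L+Rr)
f=least_squares(lambda c:np.linalg.norm(p-c,axis=1)-.030,[.6,.167],loss='soft_l1',f_scale=.0005)
print('ring',f.x.round(4),'rms',np.sqrt(np.mean(f.fun**2)).round(5),len(L),len(Rr))
M=None
E
python3 ringw.py
```

```text
TWtool foot [-0.0249  0.0003  0.003 ] axis [ 0.7071 -0.0025 -0.7071]Traceback (most recent call last):
  File "ringw.py", line 6, in <module>
    y,x=np.nonzero(b);print(len(x),[(r,sorted(x[y==r])[0],sorted(x[y==r])[-1]) for r in range(y.min(),y.max()+1,4)])
                                       ~~~~~~~~~~~~~~~^^^
IndexError: list index out of range
```

```bash
sed -i 's/,4)\])$/) if (y==r).any()][::4])/' ringw.py; cat >> ringw.py <<'E'
o=ctrl.get_obs();M=T(o['tool_pos'],Ro.from_euler('xyz',o['orientation'],degrees=True))@TWtool
F=M[:3,3];ax=M[:3,0];print('foot',F.round(4),ax.round(4),'pred',proj(s,F),proj(s,F+.082*ax))
b=cv2.inRange(h,np.array((8,90,40)),np.array((30,255,255)))
for r in range(215,275,12):
    q=np.nonzero(b[r,228:345])[0]+228;print(r,q.min(),q.max(),(q.min()+q.max())/2,end='; ')
E
python3 ringw.py
```

```text
TWtool foot [-0.0249  0.0003  0.003 ] axis [ 0.7071 -0.0025 -0.7071]
214 [(316, np.int64(312), np.int64(312)), (320, np.int64(257), np.int64(315)), (324, np.int64(255), np.int64(317)), (328, np.int64(254), np.int64(318)), (332, np.int64(253), np.int64(319))]
ring [0.5972 0.1681] rms 0.00031 17 20
foot [0.603  0.1633 0.1617] [ 0.001 -0.007  1.   ] pred [284.1 288.7] [284.2 219.9]
215 228 314 271.0; 227 240 328 284.0; 239 236 332 284.0; 251 235 333 284.0; 263 234 335 284.5;
```

```bash
python3 st.py .599 .1675 .065 -50
```

```text
14.2167 [0.613  0.1513 0.1814] [-179.5  -44.7  -50.8] [ 0.1 -1.3 -4.7] 0.0419 [ 51.6  17.2 -40.6  54.  -58.3 -52.7]
foot [0.603  0.1633 0.1617] axis [ 0.001 -0.007  1.   ]
tool goal [0.6092 0.1558 0.0847] [-179.8  -45.   -50. ]
shift [-72.1, 0.7, 64.6] turn [0.3, 0.34, -0.6]
```

move_arm([
  [[-15,0.2,13],[0,0,0],1],
  [[-30,0.4,27],[0.1,0.1,-0.2],1],
  [[-45,0.5,40],[0.2,0.2,-0.4],1],
  [[-60,0.6,54],[0.3,0.3,-0.5],1],
  [[-68,0.7,61],[0.3,0.3,-0.6],1],
  [[-72,0.7,64.5],[0.3,0.3,-0.6],1],
  [[-72,0.7,64.5],[0.3,0.3,-0.6],1],
  [[-72,0.7,64.5],[0.3,0.3,-0.6],1],
  [[-72,0.7,64.5],[0.3,0.3,-0.6],1],
])

```text
clock: 14.97
tool_pos: [0.6112, 0.1573, 0.0878]
orientation: [-179.3, -45.0, -50.4]
force: [0.9, 0.8, -5.4]
opening: 0.0421
gripper_force: 30.0
```

```bash
python3 ringw.py; python3 st.py .599 .1675 .065 -50; python3 - <<'E'
from g import *
o=ctrl.get_obs();M=T(o['tool_pos'],Ro.from_euler('xyz',o['orientation'],degrees=True))@TWtool
F=M[:3,3];ax=M[:3,0];w=load('w8');s=snap('side','s8');t=snap('top','t8')
pp=lambda im,n:print(n,'foot',proj(im,F),'knob',proj(im,F+.082*ax),'ring',proj(im,[.599,.1675,.046]))
pp(s,'side');pp(t,'top');pp(w,'wrist')
A=cv2.resize(s['color'][125:205,215:295],(400,400),interpolation=2);B=cv2.resize(w['color'][190:350,204:364],(400,400),interpolation=2)
cv2.imwrite('pics/c5.png',np.hstack([A,B]))
E
```

```text
TWtool foot [-0.0249  0.0003  0.003 ] axis [ 0.7071 -0.0025 -0.7071]
508 [(306, np.int64(246), np.int64(246)), (310, np.int64(244), np.int64(332)), (314, np.int64(244), np.int64(333)), (318, np.int64(245), np.int64(334)), (322, np.int64(247), np.int64(332)), (326, np.int64(249), np.int64(330)), (330, np.int64(251), np.int64(328)), (334, np.int64(253), np.int64(325))]
ring [0.5984 0.1668] rms 0.0008 30 29
foot [0.601  0.1692 0.068 ] [-0.0044 -0.0037  1.    ] pred [283.3 290.6] [282.7 223. ]
215 254 314 284.0; 227 240 328 284.0; 239 236 332 284.0; 251 235 333 284.0; 263 234 335 284.5; 15.0167 [0.6111 0.1574 0.0877] [-179.3  -45.   -50.4] [ 0.7  0.6 -5. ] 0.0416 [ 49.3  23.9 -46.8  64.4 -50.8 -65.7]
foot [0.601  0.1692 0.068 ] axis [-0.004 -0.004  1.   ]
tool goal [0.6092 0.1558 0.0847] [-179.8  -45.   -50. ]
shift [-2.1, 2.6, 2.1] turn [-0.2, -0.0, -0.26]
side foot [253.5 178.8] knob [252.2 159.7] ring [253.8 184.2]
top foot [205.4 203.9] knob [202.6 200.1] ring [206.6 205.5]
wrist foot [283.3 290.6] knob [282.7 223. ] ring [287.7 301.3]
```

View pics/c5.png

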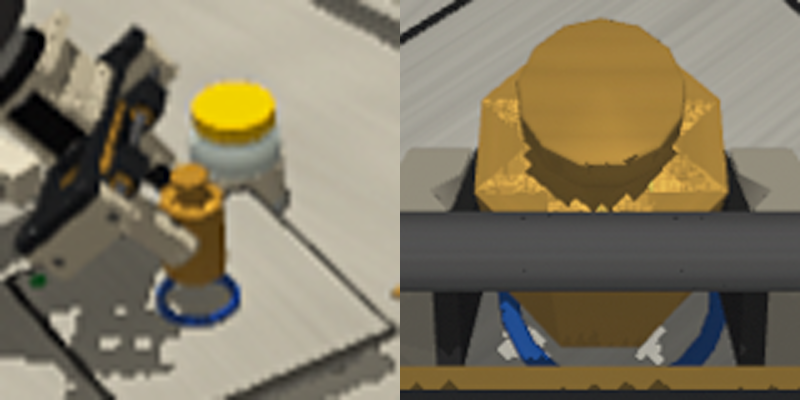

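The crops show the weight upright above the ring. In the wrist view the ring is about 5 px (3.3 mm) to the right of the weight's centre line. I'll correct to (0.5988, 0.167) and lower to just above the ring.

```bash
python3 st.py .5988 .167 .056 -50
```

```text
15.1167 [0.611  0.1575 0.0875] [-179.4  -45.   -50.3] [-0.5 -1.4 -5.9] 0.0419 [ 49.3  23.9 -46.8  64.4 -50.8 -65.7]
foot [0.6009 0.1693 0.0677] axis [-0.004 -0.003  1.   ]
tool goal [0.609  0.1553 0.0757] [-179.8  -45.   -50. ]
shift [-8.0, 3.0, 8.5] turn [-0.2, -0.0, -0.24]
```

move_arm([
  [[-2,1,2],[0,0,0],1],
  [[-4,2,4],[-0.1,0,-0.1],1],
  [[-6,3,6.5],[-0.2,0,-0.2],1],
  [[-8,3,8.5],[-0.2,0,-0.2],1],
  [[-8,3,8.5],[-0.2,0,-0.2],1],
  [[-8,3,8.5],[-0.2,0,-0.2],1],
  [[-8,3,8.5],[-0.2,0,-0.2],1],
  [[-8,3,8.5],[-0.2,0,-0.2],1],
])

```text
clock: 15.78
tool_pos: [0.6087, 0.1549, 0.0749]
orientation: [-179.9, -45.0, -50.0]
force: [0.0, -0.0, -5.5]
opening: 0.0417
gripper_force: 30.0
```

```bash
python3 ringw.py; python3 st.py .5988 .167 .05 -50
```

```text
TWtool foot [-0.0249  0.0003  0.003 ] axis [ 0.7071 -0.0025 -0.7071]
632 [(306, np.int64(238), np.int64(330)), (310, np.int64(236), np.int64(332)), (314, np.int64(237), np.int64(330)), (318, np.int64(239), np.int64(328)), (322, np.int64(241), np.int64(326)), (326, np.int64(243), np.int64(324)), (330, np.int64(245), np.int64(321)), (334, np.int64(249), np.int64(318))]
ring [0.5982 0.167 ] rms 0.00041 30 30
foot [0.5985 0.1667 0.0552] [6.e-04 8.e-04 1.e+00] pred [283.4 290.4] [282.9 222.7]
215 254 314 284.0; 227 240 328 284.0; 239 236 332 284.0; 251 235 333 284.0; 263 234 335 284.5; 15.8333 [0.6087 0.1549 0.0749] [-179.9  -45.   -50. ] [-0.1  0.1 -5.9] 0.0419 [ 48.9  24.8 -47.6  65.7 -50.1 -67.2]
foot [0.5985 0.1667 0.0552] axis [0.001 0.001 1.   ]
tool goal [0.609  0.1553 0.0697] [-179.8  -45.   -50. ]
shift [-3.7, -0.4, 3.6] turn [0.07, -0.01, 0.01]
```

```bash
python3 - <<'E'
from g import *
o=ctrl.get_obs();M=T(o['tool_pos'],Ro.from_euler('xyz',o['orientation'],degrees=True))@TWtool
F=M[:3,3];w=load('w8');h=np.array([.643,-.766,0]);print('pred foot edge',proj(w,F-.021*h),'knob far',proj(w,F+.082*M[:3,0]+.013*h),proj(w,F-.021*h+[0,0,.003]))
b=cv2.cvtColor(w['color'],cv2.COLOR_BGR2HSV)
for u in(275,284,292): print(u,[(v,*b[v,u]) for v in range(316,340,2)])
m=cv2.inRange(b,np.array((8,90,40)),np.array((30,255,255)));print('knob top row',np.nonzero(m[180:,284])[0][0]+180)
E
```

```text
pred foot edge [283.3 327.2] knob far [283.1 194.2] [283.3 326. ]
275 [(316, np.uint8(20), np.uint8(156), np.uint8(90)), (318, np.uint8(19), np.uint8(154), np.uint8(91)), (320, np.uint8(19), np.uint8(154), np.uint8(91)), (322, np.uint8(19), np.uint8(154), np.uint8(91)), (324, np.uint8(19), np.uint8(154), np.uint8(86)), (326, np.uint8(19), np.uint8(152), np.uint8(84)), (328, np.uint8(18), np.uint8(107), np.uint8(86)), (330, np.uint8(30), np.uint8(13), np.uint8(96)), (332, np.uint8(30), np.uint8(16), np.uint8(96)), (334, np.uint8(30), np.uint8(11), np.uint8(93)), (336, np.uint8(19), np.uint8(87), np.uint8(111)), (338, np.uint8(20), np.uint8(159), np.uint8(128))]
284 [(316, np.uint8(20), np.uint8(156), np.uint8(90)), (318, np.uint8(19), np.uint8(154), np.uint8(91)), (320, np.uint8(19), np.uint8(157), np.uint8(91)), (322, np.uint8(19), np.uint8(154), np.uint8(91)), (324, np.uint8(19), np.uint8(154), np.uint8(91)), (326, np.uint8(19), np.uint8(154), np.uint8(91)), (328, np.uint8(19), np.uint8(113), np.uint8(90)), (330, np.uint8(24), np.uint8(13), np.uint8(95)), (332, np.uint8(25), np.uint8(16), np.uint8(94)), (334, np.uint8(24), np.uint8(14), np.uint8(92)), (336, np.uint8(19), np.uint8(86), np.uint8(110)), (338, np.uint8(20), np.uint8(158), np.uint8(129))]
292 [(316, np.uint8(20), np.uint8(156), np.uint8(90)), (318, np.uint8(19), np.uint8(154), np.uint8(91)), (320, np.uint8(19), np.uint8(154), np.uint8(91)), (322, np.uint8(19), np.uint8(154), np.uint8(91)), (324, np.uint8(19), np.uint8(154), np.uint8(91)), (326, np.uint8(19), np.uint8(157), np.uint8(91)), (328, np.uint8(18), np.uint8(117), np.uint8(87)), (330, np.uint8(30), np.uint8(11), np.uint8(93)), (332, np.uint8(30), np.uint8(14), np.uint8(92)), (334, np.uint8(36), np.uint8(14), np.uint8(93)), (336, np.uint8(19), np.uint8(87), np.uint8(111)), (338, np.uint8(20), np.uint8(158), np.uint8(129))]
knob top row 197
```

Laterally the ring and weight now agree, with the ring's mid column at 284 on the weight's 284. Lowering in small steps with the force as guide.

move_arm([
  [[-1.5,0,2],[0,0,0],1],
  [[-3,0,3.5],[0,0,0],1],
  [[-4,0,4.6],[0,0,0],1],
  [[-4,0,4.6],[0,0,0],1],
  [[-4,0,4.6],[0,0,0],1],
])

```text
clock: 16.25
tool_pos: [0.6089, 0.1544, 0.0686]
orientation: [-179.9, -45.0, -50.0]
force: [-0.5, 0.4, -6.1]
opening: 0.0418
gripper_force: 30.0
```

move_arm([
  [[-1,0,1],[0,0,0],1],
  [[-2.1,0,2.1],[0,0,0],1],
  [[-2.1,0,2.1],[0,0,0],1],
])

```text
clock: 16.5
tool_pos: [0.6088, 0.1545, 0.0655]
orientation: [-179.9, -45.0, -50.0]
force: [-0.4, -0.1, -5.1]
opening: 0.0415
gripper_force: 30.0
```

move_arm([
  [[-1,0,1],[0,0,0],1],
  [[-2.1,0,2.1],[0,0,0],1],
  [[-2.1,0,2.1],[0,0,0],1],
])

```text
clock: 16.75
tool_pos: [0.6088, 0.1545, 0.0626]
orientation: [-179.9, -45.0, -50.0]
force: [-0.7, -0.3, -5.1]
opening: 0.0417
gripper_force: 30.0
```

Foot is now inside the ring (nominal z≈0.043) with no contact. Continuing finely.

move_arm([
  [[-0.5,0,0.5],[0,0,0],1],
  [[-1,0,1],[0,0,0],1],
  [[-1,0,1],[0,0,0],1],
])

```text
clock: 17.0
tool_pos: [0.6089, 0.1546, 0.0613]
orientation: [-179.9, -45.0, -50.0]
force: [0.1, 0.3, -4.9]
opening: 0.0419
gripper_force: 30.0
```

move_arm([
  [[-0.4,0,0.4],[0,0,0],1],
  [[-0.7,0,0.7],[0,0,0],1],
  [[-0.7,0,0.7],[0,0,0],1],
])

```text
clock: 17.25
tool_pos: [0.6089, 0.1545, 0.0604]
orientation: [-179.9, -45.0, -50.0]
force: [-0.2, 0.5, -5.7]
opening: 0.0415
gripper_force: 30.0
```

move_arm([
  [[-0.4,0,0.4],[0,0,0],1],
  [[-0.7,0,0.7],[0,0,0],1],
  [[-0.7,0,0.7],[0,0,0],1],
])

```text
clock: 17.5
tool_pos: [0.6089, 0.1545, 0.0594]
orientation: [-179.9, -45.0, -50.0]
force: [0.2, 0.7, -5.3]
opening: 0.0415
gripper_force: 30.0
```

move_arm([
  [[-0.4,0,0.4],[0,0,0],1],
  [[-0.7,0,0.7],[0,0,0],1],
  [[-0.7,0,0.7],[0,0,0],1],
])

```text
clock: 17.75
tool_pos: [0.6091, 0.1546, 0.0589]
orientation: [-179.9, -45.1, -50.0]
force: [-2.6, 0.5, -0.7]
opening: 0.0417
gripper_force: 30.0
```

Contact with the pan at nominal foot z=0.039 (the weight's load has gone off the wrist). Releasing, then backing out.

move_arm([
  [[-0.3,0,0.3],[0,0,0],1],
  [[-0.3,0,0.3],[0,0,0],1],
])

```text
clock: 17.92
tool_pos: [0.6091, 0.1546, 0.0589]
orientation: [-179.8, -45.1, -50.0]
force: [-4.2, 0.4, 3.4]
opening: 0.042
gripper_force: 30.0
```

move_arm([
  [[0,0,0],[0,0,0],0.45],
  [[0,0,0],[0,0,0],0.4],
  [[0,0,0],[0,0,0],0.3],
  [[0,0,0],[0,0,0],0.25],
  [[0,0,0],[0,0,0],0.25],
  [[0,0,0],[0,0,0],0.25],
])

```text
clock: 18.42
tool_pos: [0.609, 0.1546, 0.0581]
orientation: [-179.9, -45.0, -50.0]
force: [-0.6, 0.6, -0.2]
opening: 0.0648
gripper_force: 0.0
```

```bash
python3 - <<'E'
from g import *
o=ctrl.get_obs();print(o['force'].round(1),o['opening'],o['gripper_force'])
s=snap('wrist','w9');b=cv2.cvtColor(s['color'],cv2.COLOR_BGR2HSV);m=cv2.inRange(b,np.array((8,90,40)),np.array((30,255,255)))
for r in range(203,275,12):
    q=np.nonzero(m[r,228:345])[0]+228;print(r,q.min(),q.max(),(q.min()+q.max())/2,end='; ')
k=cv2.inRange(b,np.array((100,70,30)),np.array((130,255,255)));y,x=np.nonzero(k)
print([(r,x[y==r].min(),x[y==r].max()) for r in range(296,336,4) if (y==r).any()])
E
```

```text
[-0.6  0.6 -0.2] 0.06484675549285879 0.0
203 263 303 283.0; 215 253 314 283.5; 227 238 329 283.5; 239 235 332 283.5; 251 234 333 283.5; 263 233 334 283.5; [(308, np.int64(234), np.int64(333)), (312, np.int64(236), np.int64(331)), (316, np.int64(237), np.int64(330)), (320, np.int64(239), np.int64(327)), (324, np.int64(242), np.int64(324)), (328, np.int64(246), np.int64(321)), (332, np.int64(250), np.int64(318))]
```

Released and standing. Backing straight out.

move_arm([
  [[0,0,-8],[0,0,0],0.25],
  [[0,0,-20],[0,0,0],0.25],
  [[0,0,-40],[0,0,0],0.25],
  [[0,0,-65],[0,0,0],0.25],
  [[0,0,-90],[0,0,0],0.25],
  [[0,0,-115],[0,0,0],0.25],
  [[0,0,-130],[0,0,0],0.25],
  [[0,0,-130],[0,0,0],0.25],
  [[0,0,-130],[0,0,0],0.25],
  [[0,0,-130],[0,0,0],0.25],
])

```text
clock: 19.3
tool_pos: [0.5495, 0.2242, 0.1494]
orientation: [-180.0, -45.0, -49.9]
force: [0.4, -0.2, 0.1]
opening: 0.0654
gripper_force: 0.0
```

```bash
python3 - <<'E'
from g import *
o=ctrl.get_obs();print(o['clock'],o['tool_pos'].round(3),o['force'].round(1),np.abs(o['qvel']).max())
w=snap('wrist','w10');s=snap('side','s10')
for n,im in(('wrist',w),('side',s)):
    b=cv2.cvtColor(im['color'],cv2.COLOR_BGR2HSV);m=cv2.inRange(b,np.array((8,90,40)),np.array((30,255,255)));k=cv2.inRange(b,np.array((100,70,30)),np.array((130,255,255)))
    f,t=proj(im,[.5984,.1667,.04]),proj(im,[.5984,.1667,.122]);print(n,'exp foot',f,'knob',t)
    for q in(m,k):
        nn,l,st,c=cv2.connectedComponentsWithStats(q)
        for i in range(1,nn):
            if st[i,4]>20 and np.linalg.norm(c[i]-(f+t)/2)<(60 if n=='wrist' else 20):
                y,x=np.nonzero(l==i);print(st[i],[(r,(x[y==r].min()+x[y==r].max())/2) for r in range(y.min(),y.max()+1,max(1,np.ptp(y)//8))])
E
```

```text
19.3 [0.549 0.224 0.149] [ 0.4 -0.2  0.1] 0.7598258225634317
wrist exp foot [282.9 226.6] knob [282.7 174. ]
[ 257  162   53   84 3619] [(162, np.float64(282.5)), (172, np.float64(282.5)), (182, np.float64(282.5)), (192, np.float64(283.0)), (202, np.float64(283.0)), (212, np.float64(283.0)), (222, np.float64(283.0)), (232, np.float64(283.0)), (242, np.float64(283.0))]
[251 209  64  47 686] [(209, np.float64(283.0)), (214, np.float64(283.0)), (219, np.float64(282.5)), (224, np.float64(282.5)), (229, np.float64(283.0)), (234, np.float64(283.0)), (239, np.float64(283.0)), (244, np.float64(283.0)), (249, np.float64(282.5)), (254, np.float64(282.5))]
side exp foot [253.9 185.7] knob [252.6 167. ]
[247 165  14  23 247] [(165, np.float64(253.5)), (167, np.float64(253.0)), (169, np.float64(253.5)), (171, np.float64(253.5)), (173, np.float64(253.0)), (175, np.float64(253.5)), (177, np.float64(254.0)), (179, np.float64(253.5)), (181, np.float64(254.0)), (183, np.float64(254.0)), (185, np.float64(254.0)), (187, np.float64(254.0))]
[246 181  17   9  46] [(181, np.float64(254.0)), (182, np.float64(254.5)), (183, np.float64(254.0)), (184, np.float64(254.0)), (185, np.float64(254.0)), (186, np.float64(254.0)), (187, np.float64(253.5)), (188, np.float64(253.5)), (189, np.float64(254.0))]
```

Both views show the weight upright and centred in the ring, and the arm is clear of everything. The key's spring brought it up when the arm lifted off. Handing in.

```bash
python3 -c "
from m import *
t,t0=load('s10'),load('side0')
for s in(t0,t): print(blob(s,(45,80,30),(85,255,255),(196,164),12)[1:])
print(ctrl.close_job())"
```

```text
(array([194.92682927, 162.56097561]), array([192, 160,   7,   6,  41], dtype=int32))
(array([193.73684211, 163.78947368]), array([192, 161,   6,   6,  19], dtype=int32))
the job is handed in; nothing more can be done
None
```

The job is handed in: I pressed the zero key to its stop with the pan empty and let it go, then stood the check weight knob up in the blue ring and released it. Two camera views show it upright and centred; the key looked partly hidden in the last side picture, so its return is not confirmed by measurement, and no verdict came back.

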